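Slide the sanitiser bottle home into its bay

TASK

The tall hand-sanitiser pump bottle has been left out on the counter. Push it with the fingertips, low on its body, so that it slides upright across the counter into the blue bay, foot fully home against the bay's back wall and standing square in it, with the spout still pointing out of the open side. Do not pinch, lift, tip or ram the bottle, leave everything else on the counter where it is, and take the hand away from it at the end.

Things in the scene. Friction and masses are not known exactly. Their poses are not given: they have to be found in the camera images.
- sanitiser: White pump bottle, 191 mm tall, 0.4 kg, loose, upright. Body 41 mm deep (its x), 58 mm wide (its y), 140 mm high, neck and pump above; the spout, 177 to 191 mm up, points along -x and overhangs the front face by 17 mm. Origin on the underside, 12 mm behind the front face (-x), 29 mm ahead of the back face (+x). Pushed high up it tips; within 20 mm of the counter it slides.
- bottle_foot (a point): The middle of the bottle body's 41 x 58 mm foot, on the underside (8.5 mm along the bottle's +x from its origin). Axes as the bottle's. The body's corners are rounded: only the middle 30 mm of its front and back faces is flat. Pushed with one narrow tip the bottle swivels; two tips side by side, 30 mm apart, steady it.
- bay: Blue U-shaped fence fixed to the counter, no floor; walls 26 mm high, 5 mm thick. +x points inwards, mouth to back wall. Origin on the counter, where bottle_foot stands when fully home, the bottle's axes along the bay's. Back wall's inner face at x = +20.5 mm, side walls' at y = +-37 mm. The mouth faces left (+y) or left and away from the robot, towards the bottle.
- bay_mouth (a point): Middle of the bay's open mouth, on the counter, 34 mm before the bay's origin (at its x = -34 mm). Here the gap is 118 mm wide; from here the two lips close in at 40 degrees to the straight sides, which begin at x = -8 mm and are 74 mm apart. Home, the bottle's front face lies between the lips, at x = -20.5 mm.
- parcel_b: Bystander: small taped brown parcel, 85 x 111 x 43 mm, origin under its centre, loose.
- letter_bundle: Bystander: banded bundle of letters, 112 x 191 x 37 mm, origin under its centre, loose.
- ink_pad: Bystander: flat red stamp-pad tin, 71 x 112 x 19 mm, origin under its centre, loose.
- label_roll: Bystander: white roll of labels, 63 mm across, 41 mm high, origin under its centre, loose.
- pen_pot: Bystander: yellow pot of pens, 79 x 83 x 152 mm, origin under its centre, loose.
- packing_tape: Bystander: roll of brown packing tape lying flat, 96 mm across, 48 mm high, origin under its centre, loose.

How it is judged (in metres and radians):
At the end, for the whole second after the job is handed in: The bottle stands upright and at rest on the counter in the bay, its foot within 8 mm of the home position in depth (back wall) and 14 mm sideways, within 15 degrees of square, spout towards the mouth (x of bottle_foot in the frame of bay between -0.008 and 0.006 m and y of bottle_foot in the frame of bay between -0.014 and 0.014 m and x of sanitiser in the frame of bay below 0 m and angle between the x axis of sanitiser and the x axis of bay, either way round below 0.26 rad and angle between sanitiser's own z axis and vertical below 0.06 rad and height (world z) of sanitiser below 0.005 m and linear speed of sanitiser below 0.01 m/s); the robot touches nothing.
It fails at once if the bottle is tipped (more than 14 degrees) (angle between sanitiser's own z axis and vertical above 0.25 rad).
It fails at once if the bottle is lifted off the counter (height (world z) of sanitiser above 0.015 m).
It fails at once if the bottle is pinched or rammed (fingers on it with more than 36 N) (contact force between the fingers and sanitiser above 36 N).
It fails at once if the bottle is pushed high up (gripper point more than 90 mm above the counter while the fingers push) (contact force between the fingers and sanitiser above 0.5 N and height (world z) of the grasp point above 0.09 m).
It fails at once if another thing on the counter is displaced (more than 20 mm) (distance of any of parcel_b, letter_bundle, ink_pad, label_roll, pen_pot, packing_tape from where it was at the start of the episode above 0.02 m).
It also fails if it takes over 58 s, if anything falls off the work surface, if the arm or the gripper's body presses on something with over 40 N, if the wrist force passes 120 N, or if a joint passes its speed limit or range.

ROBOT

A 6-joint arm with a two-finger parallel gripper is mounted at the origin on a cart in front of the work surface, level with it; the furniture and walls round the work are solid. World frame = base frame: x ahead of the robot, y to its left, z up, the work surface at z = 0. Lengths are in mm, angles in rad, forces in N, time in s.
With the tool pointing down it reaches from about 325 to 900 mm from the base axis. Payload 6.1 kg.
Tool frame: the origin (TCP) lies midway between the tips of the shut fingers; the grasp point (between the pads) lies 19 mm behind it; z points along the fingers, y is the line along which they close (so a half turn about z gives the same grasp; the last joint's range is limited). The gripper opens to 87 mm and grips with 3 to 60 N. Pads are 19 mm wide; open, the fingers measure 117 mm over their backs; the gripper's body (75 mm by 190 mm) begins 51 mm behind the grasp point.
Start: joints at [1.036, 0.22, 1.526, -0, 1.395, -0.126], TCP at [248.44, 573.492, 222.538] pointing down, gripper open.
Joint ranges: [-2.98, 2.98], [-0.91, 2.08], [0.09, 2.57], [-1.24, 4.39], [0.2, 2.65], [-2.68, 2.68]. Speed limits (rad/s): [2.57, 2.57, 3.01, 3.14, 3.14, 3.14].

INTERFACE

Orientations are given as a unit quaternion [w, x, y, z].
In Python, from bench import goto, servo_line, movej, move_gripper, hold, inverse_kinematics, snapshot, Unreachable, hand_in, find_in, regions_of, pinpoint, current_time_s, current_joint_pos, current_dq, current_tau, current_tcp_pos, current_eef_rot, current_ft_force, current_ft_torque, current_width, current_grasp_force gives the robot as it stands. Calls block until the motion is done:
- goto(position, orientation): joint-space move of the TCP to a pose.
- servo_line(position, rotation=None, max_speed=150): straight line of the TCP; rotation=None keeps the orientation; max_speed is the mean speed in mm/s.
- movej(angles): joint-space move.
- move_gripper(opening): finger opening in mm; the grip force is fixed at half the most; returns when the fingers have stopped.
- hold(seconds).
- inverse_kinematics(position, orientation): joint angles nearest the present ones, or None.
- snapshot(name): name is "scene" or "side" or "wrist"; returns a dict with "color" (480x640x3 uint8, blue, green, red), "K" (3x3 intrinsics, pixels), "R" (3x3) and "t" (3): a world point X has camera coordinates R X + t. Camera axes: x right, y down, z forward; pixel columns grow to the right and rows downward; lengths in mm; the calibration is good to about 2 mm. A picture is of the moment at which its call begins. There is no depth.
A pose or a line that the arm cannot do raises Unreachable and nothing moves.
- hand_in(): hands the job in; it is judged then, once.
Trained networks look in a picture, given as the dict that the camera call returned (one of the last four; its "shot" number tells which), for a name from the list of things; names that differ only in an ending like _2 or _b are one class to them, and where a whole thing is asked for, a point or a joint stands for the part that bears it (a point fixed in the world has none). Each returns a list of dicts, best first, with "conf" (0 to 1); they miss things now and then, are a little off and sometimes report something else, mostly with a low value. They report only what shows in the picture. A call takes as long as a camera call.
- find_in(picture, label): "location" ([row, column] as shares, 0 to 1, of the picture: columns of its width, rows of its height, amid what is visible of it).
- regions_of(picture, label): "pixels" (480x640 bool, what is visible of it) and "location" ([row, column] as shares, 0 to 1, of the picture: columns of its width, rows of its height, amid what is visible of it).
- pinpoint(picture, label): "location" ([row, column] as shares, 0 to 1, of the picture: columns of its width, rows of its height: a listed point, or the origin of a listed thing).
Readings, each from a call of its own:
- current_time_s(): time.
- current_joint_pos(): joint angles.
- current_dq(): joint speeds.
- current_tau(): joint torques, N m.
- current_tcp_pos(): TCP position.
- current_eef_rot(): TCP orientation.
- current_ft_force(): force on the tool from outside, world axes, zero at the start.
- current_ft_torque(): the same for the moment, N m.
- current_width(): finger opening in mm.
- current_grasp_force(): force on a finger pad.
Only numpy, scipy, OpenCV 4.12 (cv2) and the standard library are available. Lean on these libraries where they do the work, as an engineer would, in place of code of your own. Each camera call takes 0.05 s, during which the arm holds its last target. There are 200 camera calls.

## Working session

There is one attempt and no reset: what is moved stays moved. The work goes in short steps, each a Python script; the robot and the scene stay as the last script left them, time stands still between calls to the robot, and variables do not carry over. Pictures are saved under pics/ and viewed, at most 10 in all, crops included, and the job is handed in when it is done.

```bash
mkdir -p pics; ls
cat > h.py <<'E'
import numpy as np, cv2
from bench import *
def px(s,loc): return np.array([loc[1]*640,loc[0]*480])
def ray(s,uv,z=0.):
    R=np.array(s["R"]);t=np.array(s["t"]).ravel();K=np.array(s["K"])
    d=R.T@np.linalg.inv(K)@np.array([uv[0],uv[1],1.]);c=-R.T@t
    return c+d*(z-c[2])/d[2]
def proj(s,X):
    p=np.array(s["K"])@(np.array(s["R"])@np.array(X,float)+np.array(s["t"]).ravel());return p[:2]/p[2]
def pin(s,l,z=0.):
    return [(round(d["conf"],2),px(s,d["location"]).round(),ray(s,px(s,d["location"]),z).round(1)) for d in pinpoint(s,l)[:2]]
E
python3 - <<'E'
from h import *
print(current_time_s(),current_eef_rot(),current_width())
ims=[]
for n in("scene","side"):
    s=snapshot(n);ims.append(s["color"])
    cv2.imwrite(f"pics/{n}0.png",s["color"])
    print(n,(-np.array(s["R"]).T@np.array(s["t"]).ravel()).round())
    for l in("sanitiser","bottle_foot","bay","bay_mouth","parcel_b","letter_bundle","ink_pad","label_roll","pen_pot","packing_tape"): print(l,pin(s,l))
E
```

```text
pics
0.0 [-2.93198466e-04  2.02973708e-01  9.79183713e-01 -9.18770090e-04] 86.86801417395262
scene [-191. -668.  788.]
sanitiser [(0.62, array([289., 225.]), array([583.7, 197.1,   0. ]))]
bottle_foot [(0.7, array([291., 228.]), array([573.7, 181.4,   0. ]))]
bay [(0.55, array([378., 302.]), array([ 501.2, -194.8,    0. ])), (0.52, array([220., 249.]), array([372.5, 248.2,   0. ]))]
bay_mouth []
parcel_b [(0.91, array([218., 249.]), array([367.6, 254.1,   0. ]))]
letter_bundle [(0.72, array([354., 362.]), array([ 326.6, -268.8,    0. ]))]
ink_pad [(0.87, array([378., 240.]), array([699.3, -40.2,   0. ]))]
label_roll [(0.56, array([326., 220.]), array([676.1, 135. ,   0. ]))]
pen_pot [(0.93, array([462., 279.]), array([ 715.1, -296.8,    0. ]))]
packing_tape []
side [ 304. 1006.  513.]
sanitiser [(0.69, array([261., 306.]), array([579. , 188.5,   0. ])), (0.65, array([338., 233.]), array([ 499.9, -177.6,    0. ]))]
bottle_foot [(0.73, array([263., 305.]), array([576. , 186.3,   0. ]))]
bay [(0.56, array([339., 227.]), array([ 503.4, -212.4,    0. ])), (0.5, array([253., 234.]), array([ 698. , -127.9,    0. ]))]
bay_mouth [(0.57, array([334., 233.]), array([ 509.3, -174.3,    0. ]))]
parcel_b [(0.58, array([371., 343.]), array([367.6, 262.8,   0. ]))]
letter_bundle [(0.67, array([411., 227.]), array([ 328.3, -253.7,    0. ]))]
ink_pad [(0.82, array([228., 251.]), array([719. , -20.4,   0. ])), (0.37, array([262., 212.]), array([ 719.7, -273.7,    0. ]))]
label_roll [(0.75, array([213., 288.]), array([690.3, 143.7,   0. ]))]
pen_pot [(0.59, array([262., 211.]), array([ 720.3, -274.3,    0. ]))]
packing_tape [(0.57, array([255., 232.]), array([ 695.5, -139.9,    0. ]))]
```

View pics/scene0.png

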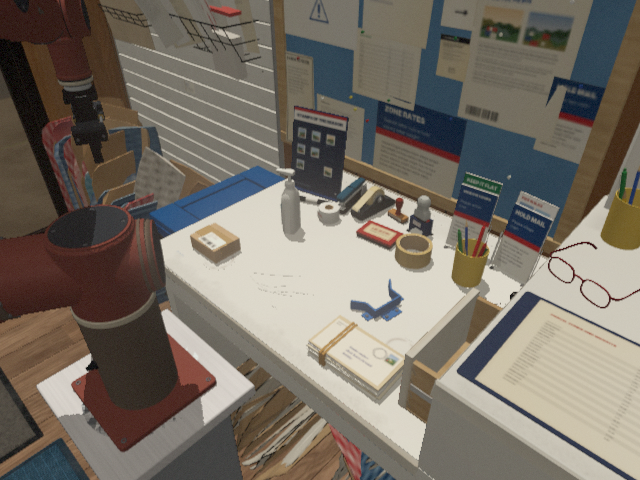

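View pics/side0.png

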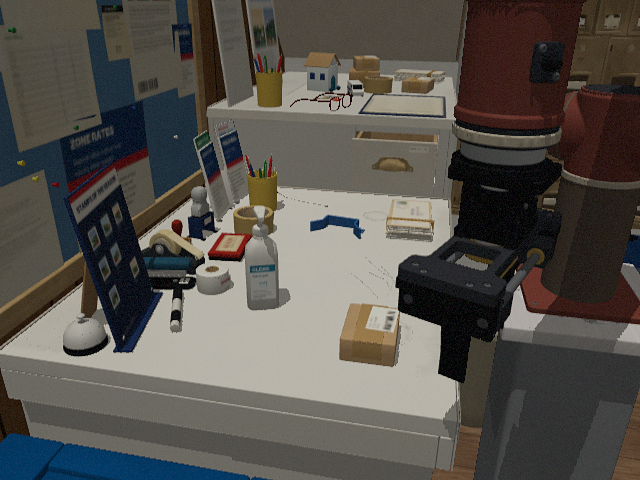

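The bottle stands at about (577, 186), pixel (291, 228) in the scene view. The bay is near (502, -200), pixel (378, 302), with its mouth facing left. I'll look from above each with the wrist camera.

```bash
cat >> h.py <<'E'
from scipy.spatial.transform import Rotation as Ro
def rot(phi,th):
    """tool with fingers closing across heading phi, pushing along phi, leaning back by th (rad)"""
    f=np.array([np.cos(phi),np.sin(phi),0]);u=np.array([0,0,1.])
    z=np.sin(th)*f-np.cos(th)*u; x=np.cos(th)*f+np.sin(th)*u; y=np.cross(z,x)
    q=Ro.from_matrix(np.c_[x,y,z]).as_quat(); return q[[3,0,1,2]]
E
python3 - <<'E'
from h import *
q0=current_eef_rot()
print(Ro.from_quat(np.array(q0)[[1,2,3,0]]).as_matrix().round(2))
for phi in (-1.6,-1.75,-1.9):
  for fl in(0,np.pi):
    for P in ((590,260,120),(583,230,12),(510,-150,12)):
      q=rot(phi,np.radians(38))
      j=inverse_kinematics(np.array(P,float),q); print(phi,P,None if j is None else np.round(j,2))
    break
goto(np.array([520.,-110,380]),rot(-1.75,0))
s=snapshot("wrist");cv2.imwrite("pics/w1.png",s["color"])
for l in("sanitiser","bottle_foot","bay","bay_mouth"): print(l,pin(s,l))
goto(np.array([560.,230,400]),rot(-1.75,0))
s2=snapshot("wrist");cv2.imwrite("pics/w2.png",s2["color"])
for l in("sanitiser","bottle_foot"): print(l,pin(s2,l))
cv2.imwrite("pics/w12.png",cv2.resize(np.vstack([s["color"],s2["color"]]),None,fx=.62,fy=.62,interpolation=cv2.INTER_AREA))
print(current_time_s())
E
```

```text
[[-0.92  0.4  -0.  ]
 [ 0.4   0.92  0.  ]
 [ 0.   -0.   -1.  ]]
-1.6 (590, 260, 120) [ 0.56  0.69  1.24 -0.54  1.62 -2.46]
-1.6 (583, 230, 12) [ 0.54  0.77  1.33 -0.55  1.45 -2.39]
-1.6 (510, -150, 12) [-0.03  0.37  1.95 -0.82  1.   -2.62]
-1.75 (590, 260, 120) [ 0.54  0.74  1.16 -0.49  1.7  -2.37]
-1.75 (583, 230, 12) [ 0.51  0.82  1.25 -0.5   1.53 -2.31]
-1.75 (510, -150, 12) [-0.04  0.43  1.87 -0.76  1.09 -2.55]
-1.9 (590, 260, 120) [ 0.51  0.79  1.08 -0.43  1.78 -2.28]
-1.9 (583, 230, 12) [ 0.48  0.86  1.18 -0.44  1.61 -2.23]
-1.9 (510, -150, 12) [-0.05  0.48  1.79 -0.69  1.18 -2.49]Traceback (most recent call last):
  File "<stdin>", line 10, in <module>
bench.Unreachable: the arm cannot take that pose within its joint ranges
```

```bash
sed -i 's/y=np.cross(z,x)/x=-x; y=np.cross(z,x)/' h.py
python3 - <<'E'
from h import *
M=Ro.from_quat(np.array(current_eef_rot())[[1,2,3,0]]).as_matrix()
s=snapshot("wrist");c=-np.array(s["R"]).T@np.array(s["t"]).ravel()
print("cam in tool",(M.T@(c-current_tcp_pos())).round(),"axis in tool",(M.T@np.array(s["R"])[2]).round(2), s["K"][0][0])
for phi in (-1.4,-1.6,-1.75,-1.9,-2.1):
    for P in ((590,260,120),(583,230,12),(510,-150,12)):
      j=inverse_kinematics(np.array(P,float),rot(phi,np.radians(38))); print(phi,P,None if j is None else np.round(j,2))
goto(np.array([560.,230,350]),rot(-1.75,0))
s2=snapshot("wrist")
for l in("sanitiser","bottle_foot"): print(l,pin(s2,l))
goto(np.array([520.,-110,350]),rot(-1.75,0))
s=snapshot("wrist")
for l in("sanitiser","bottle_foot","bay","bay_mouth"): print(l,pin(s,l))
import pickle;pickle.dump((s,s2),open("w.pkl","wb"))
cv2.imwrite("pics/w12.png",cv2.resize(np.vstack([s["color"],s2["color"]]),None,fx=.62,fy=.62,interpolation=cv2.INTER_AREA))
print(current_time_s())
E
```

```text
cam in tool [  82.   -1. -161.] axis in tool [-0.3  -0.    0.95] 426.7815617065466
-1.4 (590, 260, 120) [ 0.59  0.61  1.36 -0.6   1.5   0.57]
-1.4 (583, 230, 12) [ 0.56  0.7   1.45 -0.63  1.34  0.65]
-1.4 (510, -150, 12) [-0.04  0.29  2.06 -0.91  0.87  0.43]
-1.6 (590, 260, 120) [ 0.56  0.69  1.24 -0.54  1.62  0.68]
-1.6 (583, 230, 12) [ 0.54  0.77  1.33 -0.55  1.45  0.75]
-1.6 (510, -150, 12) [-0.03  0.37  1.95 -0.82  1.    0.52]
-1.75 (590, 260, 120) [ 0.54  0.74  1.16 -0.49  1.7   0.77]
-1.75 (583, 230, 12) [ 0.51  0.82  1.25 -0.5   1.53  0.83]
-1.75 (510, -150, 12) [-0.04  0.43  1.87 -0.76  1.09  0.59]
-1.9 (590, 260, 120) [ 0.51  0.79  1.08 -0.43  1.78  0.86]
-1.9 (583, 230, 12) [ 0.48  0.86  1.18 -0.44  1.61  0.91]
-1.9 (510, -150, 12) [-0.05  0.48  1.79 -0.69  1.18  0.65]
-2.1 (590, 260, 120) [ 0.47  0.84  1.   -0.36  1.87  0.99]
-2.1 (583, 230, 12) [ 0.44  0.91  1.1  -0.36  1.7   1.03]
-2.1 (510, -150, 12) [-0.08  0.55  1.69 -0.61  1.29  0.75]
sanitiser [(0.7, array([340., 208.]), array([573.1, 189.1,   0. ]))]
bottle_foot [(0.87, array([343., 214.]), array([576.4, 180.5,   0. ]))]
sanitiser []
bottle_foot [(0.29, array([476., 187.]), array([ 700.7, -154.5,    0. ]))]
bay []
bay_mouth []
4.5917
```

View pics/w12.png

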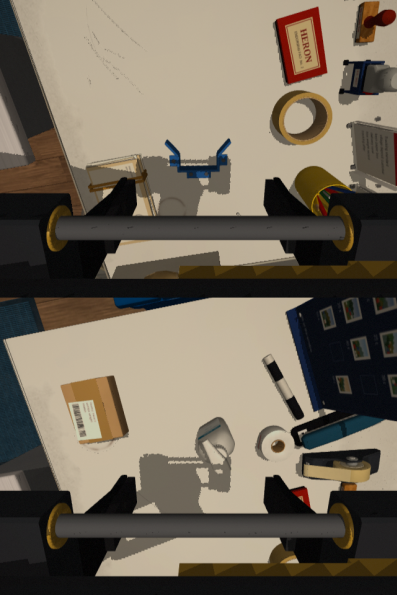

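```bash
cat > fit.py <<'E'
from h import *
from scipy.optimize import minimize
def hull(s,m,pts):
    p=np.array([proj(s,X) for X in pts]).astype(np.float32)
    cv2.fillConvexPoly(m,cv2.convexHull(p).round().astype(np.int32),1)
def w(p,l,z):
    c,n=np.cos(p[2]),np.sin(p[2]);return [p[0]+c*l[0]-n*l[1],p[1]+n*l[0]+c*l[1],z]
def baym(p,s):
    m=np.zeros((480,640),np.uint8);i=[(-34,58.8),(-8,37),(20.5,37),(20.5,-37),(-8,-37),(-34,-58.8)]
    o=[(-30.8,62.6),(-6.2,42),(25.5,42),(25.5,-42),(-6.2,-42),(-30.8,-62.6)]
    for k in range(5): hull(s,m,[w(p,q,z) for q in(i[k],i[k+1],o[k],o[k+1]) for z in(0,26)])
    return m
def botm(p,s):  # p: foot middle
    m=np.zeros((480,640),np.uint8);r=14;a=np.linspace(0,2*np.pi,24)
    pts=[(sx*(20.5-r)+r*np.cos(t),sy*(29-r)+r*np.sin(t)) for sx in(-1,1) for sy in(-1,1) for t in a]
    hull(s,m,[w(p,q,z) for q in pts for z in(0,118)]+[w(p,(8*np.cos(t),8*np.sin(t)),140) for t in a])
    hull(s,m,[w(p,(-8.5+9*np.cos(t),9*np.sin(t)),z) for t in a for z in(140,160)])
    hull(s,m,[w(p,(x,y),z) for x in(-37.5,0) for y in(-5,5) for z in(179,189)])
    return m
def fit(f,p0,data,hid=None):
    def cost(p):
        c=0
        for s,M in data:
            m=cv2.GaussianBlur(f(p,s).astype(np.float32),(0,0),1.5);c+=np.abs(m-cv2.GaussianBlur(M.astype(np.float32),(0,0),1.5)).sum()/M.sum()
        return c
    best=None
    for d in(-.5,-.25,0,.25,.5):
        q=np.array(p0,float);q[2]+=d
        r=minimize(cost,q,method="Nelder-Mead",options=dict(initial_simplex=np.array([q,q+[12,0,0],q+[0,12,0],q+[0,0,.2]]),xatol=.05,maxiter=150))
        if best is None or r.fun<best.fun: best=r
    return best.x.round(3),round(best.fun,3)
def blue(s,uv,r=70):
    h=cv2.cvtColor(s["color"],cv2.COLOR_BGR2HSV);M=cv2.inRange(h,(100,110,30),(128,255,255))>0
    z=np.zeros_like(M);u,v=map(int,uv);z[max(v-r,0):v+r,max(u-r,0):u+r]=1;return M&z
E
python3 - <<'E'
from fit import *;import pickle
s,s2=pickle.load(open("w.pkl","rb"))
M=blue(s,(317,255)); b,c=fit(baym,(502,-200,-1.6),[(s,M)]);print("bay",b,c,M.sum())
im=s["color"].copy();cv2.drawContours(im,cv2.findContours(baym(b,s),0,2)[0],-1,(0,255,0),1)
im2=None
n=snapshot("scene");D=[]
r=regions_of(n,"sanitiser");D.append((n,r[0]["pixels"]));print(r[0]["conf"],px(n,r[0]["location"]))
n2=snapshot("side")
r=[q for q in regions_of(n2,"sanitiser") if abs(px(n2,q["location"])[0]-262)<30][0];D.append((n2,r["pixels"]))
for d in(D,D[:1],D[1:]): print("bottle",fit(botm,(576,183,-1.5),d))
p=fit(botm,(576,183,-1.5),D)[0]
out=[cv2.resize(im[180:330,220:420],(400,300))]
for S,(u,v),r in((s2,(345,220),1),(n,(290,200),1),(n2,(262,265),1)):
    I=S["color"].copy();cv2.drawContours(I,cv2.findContours(botm(p,S),0,2)[0],-1,(0,255,0),1)
    I=I[v-75:v+75,u-100:u+100];out.append(cv2.resize(I,(400,300),interpolation=cv2.INTER_CUBIC))
cv2.imwrite("pics/fit1.png",np.vstack([np.hstack(out[:2]),np.hstack(out[2:])]))
E
```

```text
bay [ 500.299 -203.643   -1.73 ] 0.404 1893
0.71 [289.408 205.488]
bottle (array([576.936, 180.101,  -1.112]), np.float64(0.221))
bottle (array([575.475, 178.341,  -1.034]), np.float64(0.123))
bottle (array([578.9  , 177.348,  -1.196]), np.float64(0.056))
```

View pics/fit1.png

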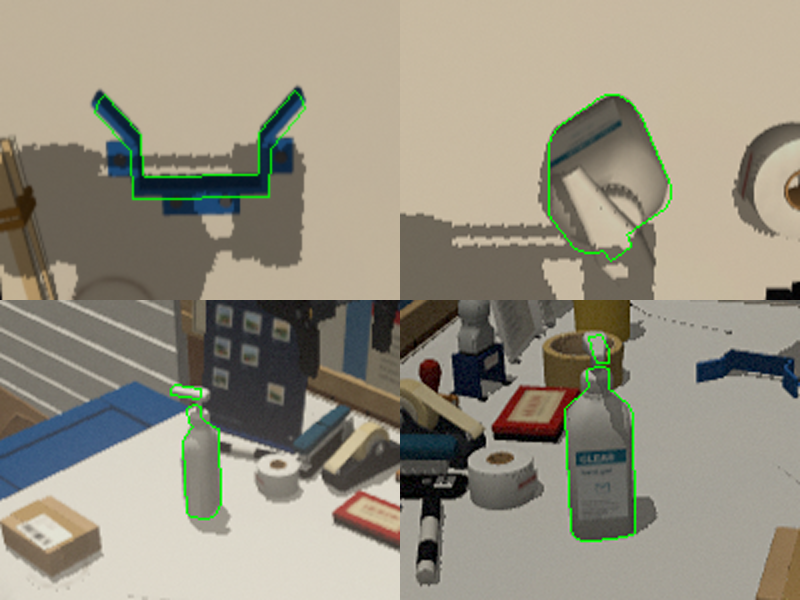

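The fits agree with the pictures: bottle foot at about (577, 180), yaw -1.11; bay at about (500, -202), yaw -1.73. I'll push along a curved, car-like path with the hand leaning back to clear the spout.

```bash
cat > path.py <<'E'
from h import *
BAY=np.array([500.4,-201.5,-1.73]);TH=np.radians(38);Z=12.;D=28.
d=lambda a:np.array([np.cos(a),np.sin(a)])
def tcp(p,back=0,z=Z): return np.r_[np.array(p[:2])-(D+back)*d(p[2]),z]
def plan(p,stop=6,R=80,L=90,ds=1.):
    p=np.array(p,float);out=[p.copy()];u=d(BAY[2])
    while True:
        s=(p[:2]-BAY[:2])@u
        if s>-stop: return out
        g=BAY[:2]+u*(s+L)-p[:2];e=(np.arctan2(g[1],g[0])-p[2]+np.pi)%(2*np.pi)-np.pi
        k=np.clip(2*np.sin(e)/np.hypot(*g),-1/R,1/R);p=p+np.r_[d(p[2]+k*ds/2)*ds,k*ds];out.append(p.copy())
E
python3 - <<'E'
from path import *;import pickle
s,s2=pickle.load(open("w.pkl","rb"))
print("display base",ray(s2,(468,20)).round(),ray(s2,(520,190)).round(),"pen",ray(s2,(430,95)).round(),ray(s2,(480,190)).round())
P=plan([577,180,-1.11]);W=P[::20];print(len(P));print(np.round(W,2)[::2],P[-1].round(2))
T=[(tcp(P[0],50,220),P[0][2]),(tcp(P[0],50),P[0][2])]+[(tcp(p),p[2]) for p in W]
for t,a in T:
    if inverse_kinematics(t,rot(a,TH)) is None: print("none",t)
print(np.round(T[0][0]),current_tcp_pos())
move_gripper(16)
goto(T[0][0],rot(P[0][2],TH))
print(current_time_s(),current_width(),current_tcp_pos())
s=snapshot("side");cv2.imwrite("pics/s2.png",s["color"])
E
```

```text
display base [744. 370.   0.] [792. 172.   0.] pen [696. 300.  -0.] [744. 181.   0.]
390
[[ 577.    180.     -1.11]
 [ 585.45  141.3    -1.58]
 [ 578.93  101.95   -1.85]
 [ 565.71   64.21   -1.94]
 [ 551.2    26.94   -1.93]
 [ 538.07  -10.84   -1.88]
 [ 527.19  -49.33   -1.82]
 [ 518.4   -88.34   -1.77]
 [ 511.09 -127.67   -1.74]
 [ 504.64 -167.15   -1.73]] [ 500.23 -195.81   -1.72]
[542. 250. 220.] [ 520.10725346 -109.69399928  349.96881533]
7.5833 16.22222073952706 [542.99866574 248.96911642 220.70253681]
```

View pics/s2.png

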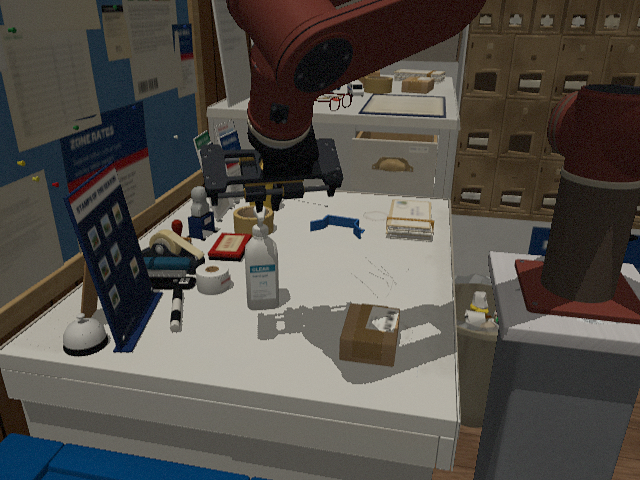

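Run:
```python
from path import *
s=snapshot("side");M=Ro.from_quat(np.array(current_eef_rot())[[1,2,3,0]]).as_matrix();t=current_tcp_pos()
print(M.round(2),t)
for l in(0,-70,-160): print(proj(s,t+M[:,2]*l).round())
print(proj(s,(577,180,191)).round(),current_ft_force())
w=snapshot("wrist");cv2.imwrite("pics/w3.png",np.hstack([cv2.resize(w["color"],(400,300)),cv2.resize(s["color"][60:330,140:500],(400,300))]))
```

```text
[[-0.35  0.9   0.27]
 [ 0.71  0.44 -0.55]
 [-0.62  0.   -0.79]] [543.26692105 248.55512193 220.92160614]
[266. 205.]
[270. 179.]
[276. 139.]
[259. 206.] [-0.19024769  0.25453038  0.12725144]
```

View pics/w3.png

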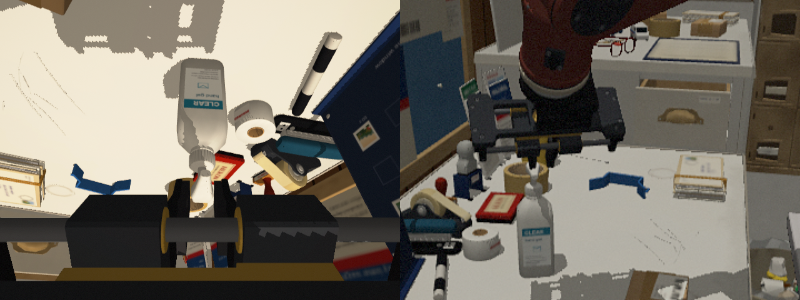

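Run:
```python
from path import *
P=plan([577,180,-1.11],stop=45)
a=P[0][2]
servo_line(tcp(P[0],50),rot(a,TH),120)
print(current_time_s(),current_ft_force().round(1))
servo_line(tcp(P[0],8),rot(a,TH),80)
servo_line(tcp(P[0],0),rot(a,TH),25)
f=[]
for p in P[15:130:15]:
    servo_line(tcp(p),rot(p[2],TH),45); f.append(np.linalg.norm(current_ft_force()).round(1))
print(f,p,current_time_s())
from fit import fit,botm
n=snapshot("scene");n2=snapshot("side")
for S in(n,n2):
    r=regions_of(S,"sanitiser")[:2]
    for q in r: print(round(q["conf"],2),px(S,q["location"]).round(),proj(S,(*p[:2],70)).round(), fit(botm,p,[(S,q["pixels"])]))
w=snapshot("wrist");cv2.imwrite("pics/w4.png",np.hstack([cv2.resize(w["color"],(400,300)),cv2.resize(n2["color"][60:330,140:500],(400,300))]))
```

```text
9.6167 [ 0.3 -0.4 -0.2]
[np.float64(1.1), np.float64(1.8), np.float64(1.0), np.float64(1.8), np.float64(0.9), np.float64(2.2), np.float64(1.2), np.float64(1.1)] [565.7147829   64.21177618  -1.94180053] 14.675
0.78 [321. 222.] [318. 225.] (array([569.018,  61.364,  -2.104]), np.float64(0.134))
0.8 [282. 219.] [285. 244.] (array([ 6.20888e+02, -1.28463e+02,  3.45000e-01]), np.float64(0.68))
```

View pics/w4.png

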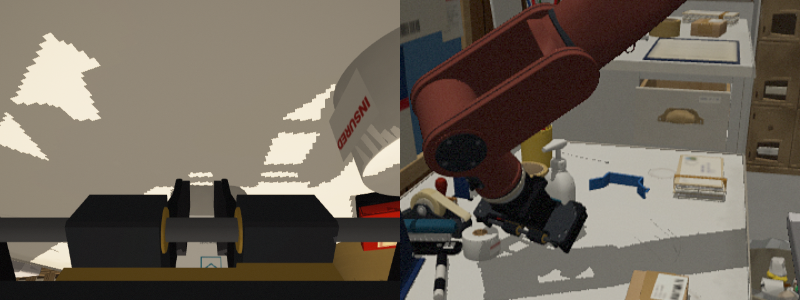

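The bottle is tracking the plan, seen between the fingers, and wrist forces stay around 2 N. I'll carry on to just inside the mouth.

Run:
```python
from path import *
P=plan([577,180,-1.11],stop=12)
f=[]
for p in P[140::20]+[P[-1]]:
    servo_line(tcp(p),rot(p[2],TH),50); f.append(np.linalg.norm(current_ft_force()).round(1))
print(f,p,current_time_s())
from fit import fit,botm
n=snapshot("scene")
for q in regions_of(n,"sanitiser")[:2]: print(round(q["conf"],2),px(n,q["location"]).round(),proj(n,(*p[:2],70)).round(), fit(botm,p,[(n,q["pixels"])]))
w=snapshot("wrist");cv2.imwrite("pics/w5.png",np.hstack([cv2.resize(w["color"],(400,300)),cv2.resize(n["color"][180:360,270:510],(400,300))]))
```

```text
[np.float64(0.5), np.float64(1.1), np.float64(1.2), np.float64(0.5), np.float64(1.1), np.float64(0.9), np.float64(1.0), np.float64(0.3), np.float64(0.3), np.float64(0.6), np.float64(1.3), np.float64(1.0), np.float64(1.3), np.float64(2.1)] [ 501.13211739 -189.87644372   -1.72242716] 22.325
0.83 [381. 274.] [378. 279.] (array([ 511.097, -190.007,   -1.539]), np.float64(0.151))
```

View pics/w5.png

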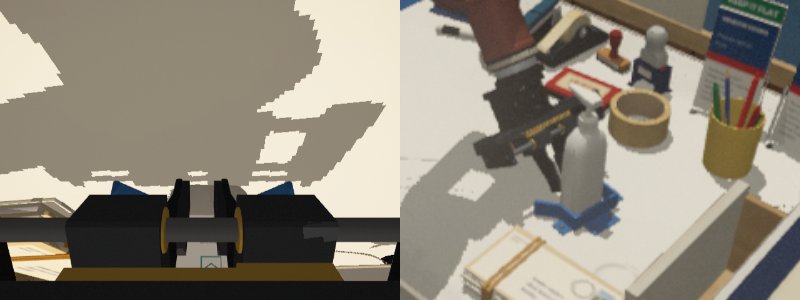

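Run:
```python
from path import *
q=rot(BAY[2],TH);u=d(BAY[2])
f0=current_ft_force();log=[]
for s in np.arange(-11,9,1.5):
    servo_line(np.r_[BAY[:2]+u*(s-D),Z],q,20)
    f=current_ft_force();fn=-(f[:2]@u);log.append((s,round(fn,1)))
    if fn>7: break
print(log,current_tcp_pos(),current_time_s())
# back away along the bay axis, then up and aside
servo_line(np.r_[BAY[:2]+u*(s-D-8),Z],q,30)
servo_line(np.r_[BAY[:2]+u*(s-D-110),Z],q,120)
servo_line(np.r_[BAY[:2]+u*(s-D-150),220],q,200)
w=snapshot("wrist");n=snapshot("scene");n2=snapshot("side")
from fit import *
p=BAY
for S in(n,n2,w):
    for r in regions_of(S,"sanitiser")[:1]:
        b=fit(botm,p,[(S,r["pixels"])]);v=b[0][:2]-BAY[:2];print(round(r["conf"],2),b,"in bay",v@u,v@[-u[1],u[0]],b[0][2]-BAY[2])
import pickle;pickle.dump((w,n,n2),open("e.pkl","wb"))
c=lambda I,u,v:cv2.resize(I["color"][v-75:v+75,u-100:u+100],(400,300),interpolation=cv2.INTER_CUBIC)
cv2.imwrite("pics/e.png",np.vstack([np.hstack([cv2.resize(w["color"],(400,300)),c(n,378,270)]),np.hstack([c(n2,330,210),np.zeros((300,400,3),np.uint8)])]))
print(current_time_s())
```

```text
[(np.float64(-11.0), np.float64(2.8)), (np.float64(-9.5), np.float64(3.0)), (np.float64(-8.0), np.float64(2.6)), (np.float64(-6.5), np.float64(3.1)), (np.float64(-5.0), np.float64(2.7)), (np.float64(-3.5), np.float64(2.6)), (np.float64(-2.0), np.float64(2.9)), (np.float64(-0.5), np.float64(3.2)), (np.float64(1.0), np.float64(7.0))] [ 504.7535404  -174.17250805   11.88668672] 24.725
0.94 (array([ 511.562, -199.329,   -1.491]), np.float64(0.217)) in bay -3.9130793771807886 10.67667058534088 0.23899999999999988
0.91 (array([ 506.684, -209.019,   -1.486]), np.float64(0.075)) in bay 6.427698428661546 7.3965336415230745 0.244Traceback (most recent call last):
  File "<stdin>", line 17, in <module>
TypeError: 'function' object is not subscriptable
```

Run:
```python
from h import *
w=snapshot("wrist");n=snapshot("scene");n2=snapshot("side")
import pickle;pickle.dump((w,n,n2),open("e.pkl","wb"))
c=lambda I,u,v:cv2.resize(I["color"][v-75:v+75,u-100:u+100],(400,300),interpolation=cv2.INTER_CUBIC)
cv2.imwrite("pics/e.png",np.vstack([np.hstack([cv2.resize(w["color"],(400,300)),c(n,378,270)]),np.hstack([c(n2,330,210),np.zeros((300,400,3),np.uint8)])]))
print(current_time_s(),[len(regions_of(w,x)) for x in("sanitiser","bay")],current_tcp_pos())
```

```text
27.75 [2, 1] [528.4541384  -26.76354963 219.86291704]
```

View pics/e.png

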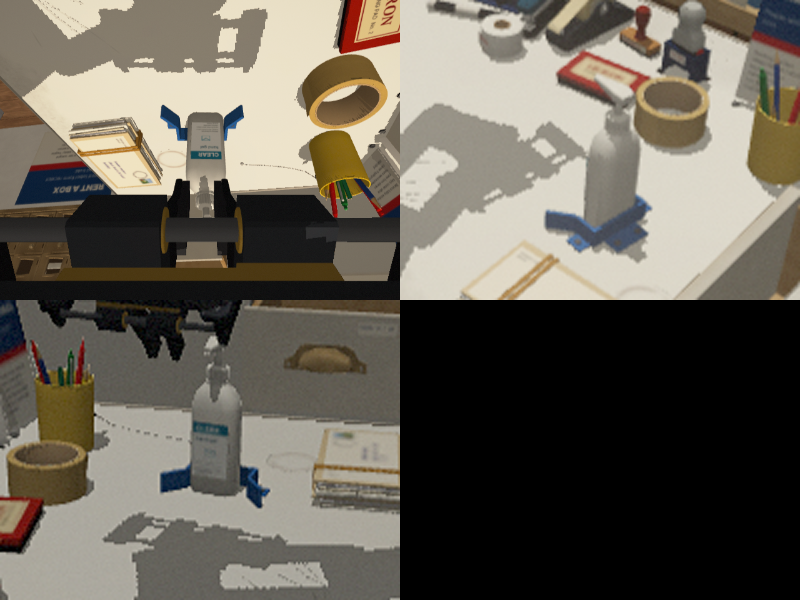

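```bash
cat > chk.py <<'E'
from path import BAY,d
from fit import *
def chk(S,names=("scene","side","wrist")):
    D=[]
    for s,nm in zip(S,names):
        B=BAY;u0=proj(s,(B[0],B[1],80))
        r=[q for q in regions_of(s,"sanitiser") if np.hypot(*(px(s,q["location"])-u0))<60]
        if r: D.append((s,r[0]["pixels"]))
    u=d(BAY[2])
    for dd in [D]+[[x] for x in D]:
        b=fit(botm,BAY,dd);v=b[0][:2]-BAY[:2];print(b,"in bay",(v@u).round(1),(v@[-u[1],u[0]]).round(1),round(b[0][2]-BAY[2],3))
E
python3 - <<'E'
from chk import *
S=[snapshot(x) for x in("scene","side","wrist")]
chk(S)
w=S[2];uv=proj(w,(*BAY[:2],20));print("bay wrist",fit(baym,BAY,[(w,blue(w,uv,90))]))
E
```

```text
(array([ 505.618, -204.832,   -1.678]), np.float64(0.357)) in bay 2.5 5.7 0.052
(array([ 506.442, -202.815,   -1.743]), np.float64(0.207)) in bay 0.3 6.2 -0.013
(array([ 505.182, -206.01 ,   -1.724]), np.float64(0.14)) in bay 3.7 5.4 0.006
bay wrist (array([ 500.597, -200.362,   -1.732]), np.float64(0.9))
```

The bottle's yaw reading is uncertain by about 0.2 rad. I'll press it squarely home once more, centred on the bottle and somewhat firmer, then check again.

Run:
```python
from path import *
from chk import chk
q=rot(BAY[2],TH);u=d(BAY[2]);n=np.array([-u[1],u[0]]);B=BAY[:2]+6*n
at=lambda s,z=Z:np.r_[B+u*(s-D),z]
servo_line(at(-110),q,200);servo_line(at(-15),q,100)
log=[];f0=current_ft_force()
for s in np.arange(-8,8,1.):
    servo_line(at(s),q,15);fn=-((current_ft_force()-f0)[:2]@u);log.append(round(fn,1))
    if fn>13: break
print(s,log,current_time_s())
servo_line(at(s-8),q,30);servo_line(at(s-110),q,120);servo_line(at(s-150,330),rot(BAY[2],np.radians(15)),200)
S=[snapshot(x) for x in("scene","side","wrist")];chk(S);print(current_time_s(),current_tcp_pos())
w,s2=S[2],S[1];u0=proj(w,(*BAY[:2],60)).astype(int);print(u0)
c=w["color"][max(u0[1]-110,0):,:][:220,max(u0[0]-150,0):u0[0]+150]
cv2.imwrite("pics/f.png",np.hstack([cv2.resize(c,(400,300)),cv2.resize(s2["color"][135:285,230:430],(400,300))]))
```

```text
3.0 [np.float64(-0.2), np.float64(0.3), np.float64(0.3), np.float64(-0.1), np.float64(0.3), np.float64(0.6), np.float64(-0.9), np.float64(-0.3), np.float64(3.3), np.float64(6.5), np.float64(10.9), np.float64(16.1)] 33.825
(array([ 505.732, -204.681,   -1.662]), np.float64(0.461)) in bay 2.3 5.8 0.068
(array([ 510.583, -201.036,   -1.557]), np.float64(0.208)) in bay -2.1 10.0 0.173
(array([ 507.548, -212.074,   -1.532]), np.float64(0.067)) in bay 9.3 8.7 0.198
(array([ 504.641, -204.652,   -1.837]), np.float64(0.172)) in bay 2.4 4.7 -0.107
37.2917 [533.94113076 -29.5646894  329.52219293]
[318 267]
```

View pics/f.png

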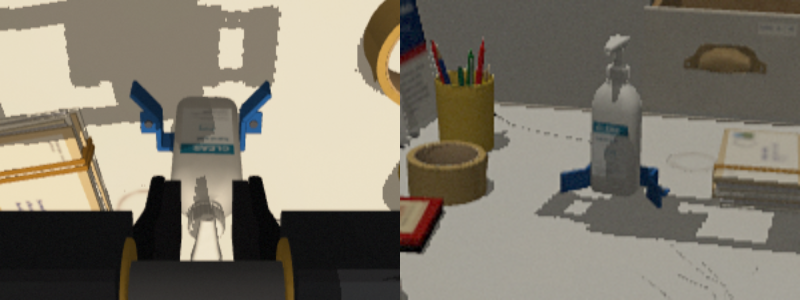

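The bottle is home and square: its front edge is parallel to the line through the lip tips, it sits about 5 mm to the right, and it stopped firmly against the back wall. The hand is clear.

```bash
python3 -c "
from bench import *
print(hand_in(), current_time_s())"
```

```text
the job is handed in; nothing more can be done
the job is handed in; nothing more can be done
```

I pushed the bottle upright into the blue bay and pressed it up against the back wall, spout out, about 5 mm off centre and square by eye (image fits put its yaw within about 0.2 rad). The hand is clear and the job was handed in after about 37 s; no verdict came back.

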